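# Twist the claw hook out of its link and bin both

## Robot

A 6-joint arm with a two-finger parallel gripper is mounted at the origin on the work surface. World frame = base frame: x ahead of the robot, y to its left, z up, the work surface at z = 0. Lengths are in m, angles in rad, forces in N, time in s.
With the tool pointing down it reaches from about 0.35 to 0.975 m from the base axis. Payload 4.9 kg.
Tool frame: the origin (TCP) lies on the centre line of the jaws, within the pads' length; the fingertips stand 14 mm ahead of it and the grasp point (between the pads) lies 5 mm behind it; z points along the fingers, y is the line along which they close (so a half turn about z gives the same grasp; the last joint's range is limited). The gripper opens to 85 mm and grips with 20 to 120 N. Pads are 22 mm wide; open, the fingers measure 114 mm over their backs; the gripper's body (76 mm by 85 mm) begins 54 mm behind the grasp point. The pads swing forward as they close: fully open they stand 13 mm farther back than shut.
Start: joints at [-1.402, 0.053, 1.613, -0, 1.476, -0.119], TCP at [0.177, -0.599, 0.245] pointing down, gripper open.
Joint ranges: [-3.01, 3.01], [-1.01, 2.22], [0.06, 2.58], [-1.02, 4.17], [0.09, 2.62], [-3.14, 3.14]. Speed limits (rad/s): [2.57, 2.57, 3.14, 3.14, 3.14, 3.14].

## Interface

Orientations are given as a unit quaternion [w, x, y, z].
In Python, from plant import * gives the robot as it stands.
- The arm moves only by the tool send_rows, never from a script. Its argument "steps" is a list of rows, each an object with "translation": the shift along the tool's x, y, z in cm, a list of three; "delta_rot": the turn, a rotation vector about the tool's x, y, z in rad, a list of three; "jaw": the finger opening in cm, from 0 to 8.54. In form: [{"translation": [dx, dy, dz], "delta_rot": [rx, ry, rz], "jaw": jaw}, ...]. A call has exactly 8 rows; each row is the pose to reach, as a shift and turn from the pose commanded when the call began, along the tool's axes at that moment; what a row does not reach only later rows make up. A row lasts 1/10 s, in which the tool goes at most 50 mm and 8.59 degrees, less where a joint would pass 70% of its speed; a pose out of reach is approached as far as the arm can. A call with a gripper value outside its range is refused whole. The fingers move at their own pace and stop on an object; the grip force is fixed at half the most. Time passes only in rows, so rows that repeat a pose let the fingers close, or fill a call up. It gives the time, the measured TCP pose, the force, the opening and the grip force at its end, in the units of the state.
- state(): the state, without advancing time (a new reading comes with each control period).
- grab_frame(name): name is "scene" or "top"; returns a dict with "pixels" (400x640x3 uint8, blue, green, red), "range_z" (400x640 float32, m along the optical axis (not along the pixel's ray), 0 where there is no reading), "fx", "fy", "cx", "cy" (pixels), "dist" ([k1, k2, p1, p2, k3] as OpenCV has them; the pictures are not rectified), "rvec" (rotation vector, rad) and "tvec" (3), from world to camera coordinates, as OpenCV has them. Camera axes: x right, y down, z forward; pixel columns grow to the right and rows downward; lengths in m; the calibration is good to about 2 mm. A picture is of the moment at which its call begins.
- job_done(): hands the job in; it is judged then, once.
The state is a dict: "time": time; "joint_pos": joint angles; "joint_vel": joint speeds; "joint_efforts": joint torques, N m; "tool_pos": TCP position; "tool_rot": TCP orientation; "contact_force": force on the tool from outside, world axes, zero at the start; "ft_torque": the same for the moment, N m; "gripper_width": opening from 0.0 (shut) to 1.0 (fully open); "grasp_force": force on a finger pad.
Only numpy, scipy, OpenCV 4.12 (cv2) and the standard library are available. Lean on these libraries where they do the work, as an engineer would, in place of code of your own. Each camera call takes 0.05 s, during which the arm holds its last target. There are 200 camera calls.

## Task

On the sloping stand a T-handled claw hook is still hooked through a steel oblong link. Twist the hook and lift it out of the link, with the link staying in the stand, and put the hook in the square bin; then put the link in the long shallow bin. Leave the other things on the bench where they are.

Things in the scene. Friction and masses are not known exactly. Their poses are not given: they have to be found in the camera images.
- stand: Fixed plywood stand, base 130 x 160 mm. Origin: centre of its underside; z up. Its face slopes 30 degrees, low edge at its -x, normal (-0.5, 0, 0.866) in its frame. The link's ends rest on two ledges (46 to 76 mm out at +y and -y) inside rims 8 mm high, about 3 mm of play all round.
- stand_face (a point): Middle of the stand's sloping face, level with the ledges' tops, 95 mm above the bench. Between the ledges (92 mm) the stand is open down to its 8 mm base plate: fingers can reach past the link's middle.
- link: Dark steel closed oblong link of 12 mm round bar: 128 mm long (y), 52 mm wide (x), 12 mm thick (z), 0.25 kg. Opening 104 x 28 mm, round ends. Origin: its centre. At the start it lies in the stand, tilted 30 degrees like the face, its length level across the slope, its z away from the face.
- hook: Bright steel claw hook, 101 mm end to end, 0.32 kg. z: along the shank from claws to handle (square to the stand's face at the start); x: along T-handle and claws, which are parallel. Origin: centre of the underside of a round collar (48 mm across, 6 mm thick) that rests on the link; below it a neck 23 mm across, 14 mm long, fills the link's opening, then a 14 mm shank.
- hook_handle (a point): Centre of the hook's T-handle, 48 mm above the collar's underside along the shank. The handle is a bar 66 mm (hook x) by 14 mm (hook y) by 16 mm (hook z).
- hook_foot (a point): Lowest point of the hook, 45 mm below the collar's underside. Two claws 10 mm thick, 74 mm across along hook x, with upturned tips, lie across and under the link at the start: 13 mm of free lift, then they pull the link along. They pass its opening only with hook x within 14 degrees of the link's long axis (y), either way round. The hook turns freely when lifted 2 to 10 mm.
- square_bin: Open grey square bin fixed to the bench, 165 x 165 mm outside, 75 mm high, walls 4 mm, floor about 4 mm thick. Origin: centre of its underside; x and y along its sides.
- long_bin: Open grey long shallow bin fixed to the bench, 150 (x) x 210 (y) mm outside, 45 mm high, walls 4 mm, floor about 4 mm thick. Origin: centre of its underside.
- spray_can: Bystander: spray can, 58 mm across, 165 mm tall, upright.
- solder_spool: Bystander: black spool, 48 mm across, 40 mm tall, standing on its flange.
- screwdriver: Bystander: screwdriver, 170 mm, lying.
- spanner: Bystander: spanner, 180 mm, lying.
- coupling: Bystander: black pipe coupling, 110 mm across, 130 mm tall, standing.
- meter: Bystander: yellow hand meter, 75 x 150 x 35 mm, lying.

How it is judged:
By the outcome, as a careful person would: the job done as asked, in the order asked, and still so for the second after the job is handed in, with the robot touching nothing.
It also fails if it takes over 58 s, if anything falls off the work surface, if the arm or the gripper's body presses on something with over 40 N, if the wrist force passes 120 N, or if a joint passes its speed limit or range.

## Working session

There is one attempt and no reset: what is moved stays moved. The work goes in short steps, Python scripts to look and compute and a tool call to move; the robot and the scene stay as the last step left them, time stands still between calls to the robot, and variables do not carry over. Pictures are saved under pics/ and viewed, at most 10 in all, crops included, and the job is handed in when it is done.

Besides the shell and the picture viewer there is one more tool, called after "Call:" as name([rows], argument=value, ...), one row to a line, values as JSON. send_rows: Moves the arm, as the interface text tells. Its arguments: {"type":"object","properties":{"steps":{"type":"array","items":{"type":"object","properties":{"translation":{"type":"array","items":{"type":"number"}},"delta_rot":{"type":"array","items":{"type":"number"}},"jaw":{"type":"number"}}}}},"required":["steps"]}

```bash
mkdir -p pics; ls; cat > h.py <<'E'
import numpy as np, cv2
from plant import *
from scipy.spatial.transform import Rotation as R
def cam(f):
    K=np.array([[f["fx"],0,f["cx"]],[0,f["fy"],f["cy"]],[0,0,1.]]); return K,np.array(f["dist"],float),cv2.Rodrigues(np.array(f["rvec"],float))[0],np.array(f["tvec"],float).ravel()
def cloud(f):
    K,d,Rm,t=cam(f); h,w=f["range_z"].shape
    u,v=np.meshgrid(np.arange(w),np.arange(h))
    p=cv2.undistortPoints(np.stack([u,v],-1).reshape(-1,1,2).astype(float),K,d).reshape(h,w,2)
    z=f["range_z"]; P=np.dstack([p*z[...,None],z])
    return (P-t)@Rm
E
python3 - <<'E'
from h import *
for n in("scene","top"):
    f=grab_frame(n); cv2.imwrite(f"pics/{n}0.png",f["pixels"]); np.savez(f"{n}0.npz",**f)
    K,d,Rm,t=cam(f); print(n,-Rm.T@t,Rm[2],f["fx"])
print(state())
E
```

```text
pics
scene [ 0.92080522 -0.60410564  1.06275637] [-0.29886624  0.48416407 -0.8223528 ] 426.4439520620069
top [ 0.50873606 -0.02699457  1.02757913] [ 0.07590315  0.0067006  -0.99709268] 366.27183816366056
{'time': 0.1, 'joint_pos': array([-1.40198812e+00,  5.33190937e-02,  1.61417809e+00,  4.14000799e-06,
        1.47599886e+00, -1.18993135e-01]), 'joint_vel': array([-0.00115833, -0.00124233, -0.00353242, -0.00081212,  0.00147964,
        0.00070737]), 'joint_efforts': array([ 1.49358781e-03, -3.94901133e+01, -3.71364605e+01, -5.55364318e-05,
        3.90617948e-03, -1.11400715e-05]), 'tool_pos': array([ 0.17731612, -0.59875026,  0.24415563]), 'tool_rot': array([-9.51451468e-04,  9.89663733e-01,  1.43404290e-01, -2.16420528e-05]), 'contact_force': array([ 0.58816083, -0.03488746,  0.15804084]), 'ft_torque': array([-0.03978615, -0.01697983, -0.00803841]), 'grasp_force': 0.0, 'gripper_width': 1.0009876719347173}
```

View pics/scene0.png

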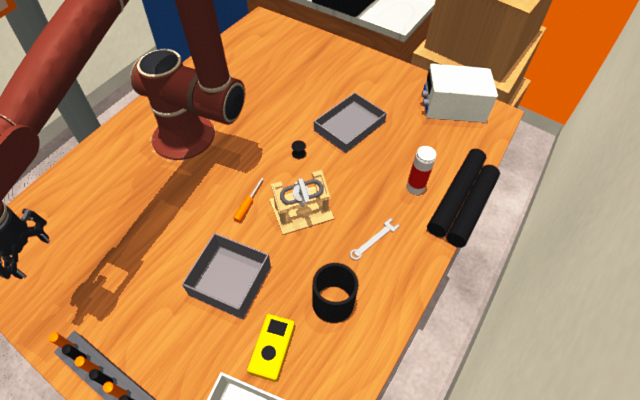

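View pics/top0.png

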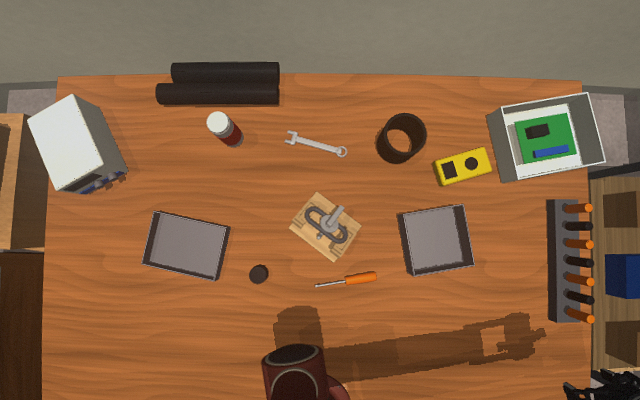

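The scene view has the stand at (303,203), hook and link on it, the square bin at (228,273) and the long bin at (350,122). In the top view they are at (325,227), (436,240) and (187,245).

```bash
python3 - <<'E'
from h import *
C={n:dict(np.load(n+"0.npz")) for n in("scene","top")}
crops=[C["scene"]["pixels"][165:240,260:345],C["top"]["pixels"][180:270,275:375]]
cv2.imwrite("pics/crop.png",np.hstack([cv2.resize(c,(400,400),interpolation=cv2.INTER_CUBIC) for c in crops]))
for n,f in C.items():
    P=cloud(f).reshape(-1,3); px=f["pixels"].reshape(-1,3).astype(int); hsv=cv2.cvtColor(f["pixels"],cv2.COLOR_BGR2HSV).reshape(-1,3)
    np.savez(n+"P.npz",P=P)
    if n=="top": ctr=P.reshape(400,640,3)[227,325]; print("stand px",ctr)
    tb=P[(abs(P[:,2])<.02)&(P[:,0]>.2)&(P[:,0]<.8)]; print(n,"bench z",np.median(tb[:,2]))
    m=(np.hypot(*(P[:,:2]-ctr[:2]).T)<.13)&(P[:,2]>.05)
    for lo in np.arange(.05,.19,.02):
        q=P[m&(P[:,2]>=lo)&(P[:,2]<lo+.02)]
        if len(q): print(round(lo,2),len(q),q.mean(0).round(3))
    # bins: top rims by gray pixel and height
    for nm,c,h in(("sq",(436,240),.075),("long",(187,245),.045)):
        if n=="top": globals()[nm]=P.reshape(400,640,3)[c[1],c[0]]
        g=globals()[nm]
        m2=(np.hypot(*(P[:,:2]-g[:2]).T)<.17)&(abs(P[:,2]-h)<.012)&(hsv[:,1]<80)
        q=P[m2]; r=cv2.minAreaRect((q[:,:2]*1000).astype(np.float32)); print(n,nm,len(q),r,q[:,2].mean())
E
```

```text
scene bench z 0.0004909736089704796Traceback (most recent call last):
  File "<stdin>", line 10, in <module>
NameError: name 'ctr' is not defined. Did you mean: 'chr'?
```

View pics/crop.png

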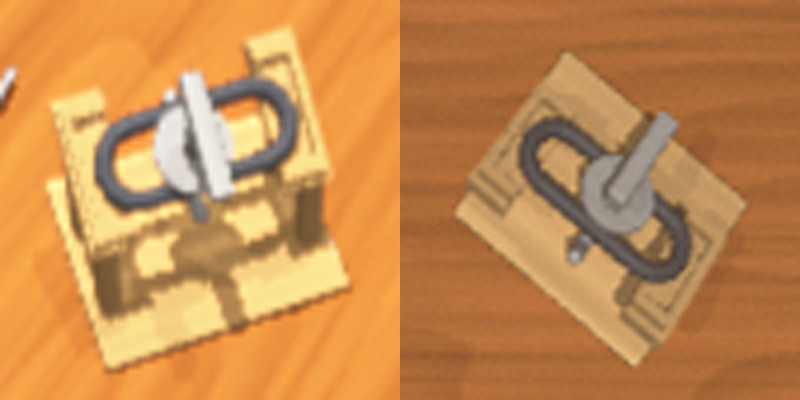

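```bash
cat > m.py <<'E'
from h import *
C={n:dict(np.load(n+"0.npz")) for n in("top","scene")}
for n,f in C.items():
    P=cloud(f).reshape(-1,3); hsv=cv2.cvtColor(f["pixels"],cv2.COLOR_BGR2HSV).reshape(-1,3).astype(int)
    if n=="top":
        I=P.reshape(400,640,3); ctr=I[227,325]; sq=I[240,436]; lo_=I[245,187]; print(ctr,sq,lo_)
    near=(np.hypot(*(P[:,:2]-ctr[:2]).T)<.13)
    for nm,g,h in(("sq",sq,.075),("long",lo_,.045)):
        q=P[(np.hypot(*(P[:,:2]-g[:2]).T)<.17)&(abs(P[:,2]-h)<.012)&(hsv[:,1]<90)]
        print(n,nm,len(q),cv2.minAreaRect((q[:,:2]*1000).astype(np.float32)),q[:,2].mean())
    wood=near&(hsv[:,1]>=70)&(P[:,2]>.06); q=P[wood]
    # RANSAC plane of face
    rng=np.random.default_rng(0);best=None
    for _ in range(500):
        a=q[rng.choice(len(q),3,False)];nn=np.cross(a[1]-a[0],a[2]-a[0]);l=np.linalg.norm(nn)
        if l<1e-6: continue
        nn/=l
        if abs(abs(nn[2])-.866)>.06: continue
        s=(abs((q-a[0])@nn)<.003)
        if best is None or s.sum()>best.sum(): best=s
    w=q[best];c=w.mean(0);nn=np.linalg.svd(w-c)[2][2];nn*=np.sign(nn[2]);print(n,"plane",len(q),best.sum(),c.round(4),nn.round(3))
    met=near&(hsv[:,1]<70)&(P[:,2]>.05)
    print("metal",met.sum())
    bright=met&(hsv[:,2]>110); dark=met&(hsv[:,2]<=110)
    for b,k in((bright,"bright"),(dark,"dark")):
        h=(P[b]-c)@nn; print(k,b.sum(),np.percentile(h,[1,5,25,50,75,95,99]).round(4))
        if k=="dark":
            d=P[b][(h>-.005)&(h<.025)]; print("link mean",d.mean(0).round(4)); 
        else:
            t=P[b][h>.05]; print("handle",len(t),t.mean(0).round(4),np.linalg.svd(t-t.mean(0))[2][0].round(3), np.percentile((t-c)@nn,[5,50,95]))
E
python3 m.py
```

```text
[ 0.5054828  -0.02949732  0.11269203] [ 0.47216432 -0.34058362  0.00440293] [0.44871692 0.35806001 0.00325415]
top sq 497 ((476.15814208984375, -325.91046142578125), (164.88047790527344, 165.50682067871094), 10.164318084716797) 0.0732870254419334
top long 542 ((450.0685729980469, 353.4498291015625), (211.66824340820312, 150.83416748046875), 78.88007354736328) 0.042430385986447654
top plane 1366 289 [ 0.4992 -0.0258  0.0999] [ 0.383 -0.289  0.877]
metal 968
bright 560 [-0.0161  0.0148  0.018   0.0673  0.8179  0.8179  0.8179]
handle 361 [ 0.5176 -0.0362  0.698 ] [ 0.027 -0.028 -0.999] [0.06517201 0.81786218 0.81786218]
dark 408 [-0.0161  0.0069  0.0095  0.0111  0.013   0.8179  0.8179]
link mean [ 0.5093 -0.0294  0.1063]
scene sq 651 ((478.4597473144531, -325.55218505859375), (166.73178100585938, 166.84103393554688), 10.310201644897461) 0.07173882908949736
scene long 471 ((454.0436706542969, 353.15869140625), (216.7366180419922, 155.41796875), 76.97503662109375) 0.040767912827157464
scene plane 635 246 [ 0.5052 -0.0324  0.095 ] [ 0.406 -0.303  0.862]
metal 532
bright 418 [-0.0161  0.0059  0.0122  0.0176  0.065   0.0695  0.0717]
handle 136 [ 0.5373 -0.0547  0.1497] [ 0.698 -0.511 -0.501] [0.06183421 0.06768448 0.07118523]
dark 114 [0.0067 0.0077 0.01   0.0116 0.0132 0.0307 0.045 ]
link mean [ 0.5174 -0.0338  0.102 ]
```

```bash
cat > m2.py <<'E'
from h import *
a=np.radians(-36.8);s=np.array([-np.cos(a),-np.sin(a),0]);c30=np.sqrt(3)/2
n=np.array([np.cos(a)/2,np.sin(a)/2,c30]);y=np.cross([0,0,1],s);x=np.cross(y,n) # stand-face axes: x upslope,y,n
F=np.stack([x,y,n]); o=np.array([.507,-.03,.1]); print(F.round(3))
for k in("top","scene"):
    f=dict(np.load(k+"0.npz"));P=cloud(f).reshape(-1,3);hsv=cv2.cvtColor(f["pixels"],cv2.COLOR_BGR2HSV).reshape(-1,3).astype(int)
    ok=(f["range_z"].ravel()>0)&(np.linalg.norm(P-o,axis=1)<.13)&(P[:,2]>.04)
    Q=(P-o)@F.T*1000
    w=ok&(hsv[:,1]>=90)&(abs(Q[:,2])<12)&(abs(Q[:,1])>50)&(abs(Q[:,1])<70)&(abs(Q[:,0])<20); print(k,"ledge h",np.percentile(Q[w,2],[10,50,90]).round(1),w.sum())
    for nm,m in(("handle",(hsv[:,1]<90)&(Q[:,2]>62)),("collar",(hsv[:,1]<70)&(hsv[:,2]>110)&(abs(Q[:,2]-15)<6)),("link",(hsv[:,1]<90)&(hsv[:,2]<=110)&(Q[:,2]>0)&(Q[:,2]<15))):
        q=Q[ok&m]; print(nm,len(q),cv2.minAreaRect(q[:,:2].astype(np.float32)),"h",np.percentile(q[:,2],[5,50,95]).round(1))
    st=ok&(hsv[:,1]>=90)&(abs(Q[:,2])<12);print("stand xy rect",cv2.minAreaRect(Q[st,:2].astype(np.float32)))
E
python3 m2.py
```

```text
[[-0.693  0.519  0.5  ]
 [-0.599 -0.801  0.   ]
 [ 0.4   -0.3    0.866]]
top ledge h [-6.2 -3.9  3.4] 141
handle 97 ((-4.964685440063477, 1.7913212776184082), (12.626561164855957, 63.25028610229492), 89.92715454101562) h [62.3 63.4 64.8]
collar 177 ((-6.875689506530762, 1.4820537567138672), (44.42647171020508, 46.89497375488281), 83.4872817993164) h [10.8 13.  15.4]
link 353 ((-4.181283950805664, -1.2853813171386719), (51.61758041381836, 124.4674072265625), 0.3820992112159729) h [2.7 6.3 9.5]
stand xy rect ((-0.3669395446777344, -2.026824951171875), (85.53108215332031, 152.58717346191406), 0.3827904760837555)
scene ledge h [-6.5 -2.7  4.6] 115
handle 85 ((-8.569400787353516, 1.1947760581970215), (13.27133846282959, 63.38602828979492), 88.82516479492188) h [62.6 64.3 67.2]
collar 159 ((-6.879581451416016, -4.6988372802734375), (49.54022216796875, 117.7322769165039), 2.5756866931915283) h [ 9.3 12.9 17.6]
link 111 ((-8.069120407104492, -1.892486572265625), (120.51054382324219, 44.402347564697266), 89.92688751220703) h [ 3.5  7.1 10.7]
stand xy rect ((-3.0949134826660156, -3.09930419921875), (85.84310913085938, 153.31375122070312), 0.8409023284912109)
```

```bash
cat >> h.py <<'E'
a=np.radians(-36.8);n=np.array([np.cos(a)/2,np.sin(a)/2,3**.5/2]);ys=np.array([np.sin(a),-np.cos(a),0]);xs=np.cross(ys,n)
F=np.stack([xs,ys,n]);o=np.array([.507,-.03,.1])
def loc(*p): return o+np.array(p)/1000@F
def tool(x,z): return R.from_matrix(np.stack([x,np.cross(z,x),z],1))
def go(p,r,s=None):
    s=s or state(); r0=R.from_quat(np.array(s["tool_rot"])[[1,2,3,0]])
    rv=(r0.inv()*r).as_rotvec(); t=r0.inv().apply(np.array(p)-s["tool_pos"])*100
    print("cm",t.round(2),"rot",rv.round(3),"deg",np.degrees(np.linalg.norm(rv)).round(1))
E
python3 - <<'E'
from h import *
g=loc(-6.5,1,51); print(g)
go(g+n*.09,tool(-xs,-n))
E
```

```text
[ 0.53132708 -0.04944784  0.1409173 ]
cm [ 52.23 -39.01   2.62] rot [ 0.242 -0.484  0.909] deg 60.6
```

Call:
send_rows([
  {"translation": [3.7, -2.8, 0.0], "delta_rot": [0.02, -0.035, 0.065], "jaw": 8.5},
  {"translation": [7.4, -5.6, -0.5], "delta_rot": [0.035, -0.07, 0.13], "jaw": 8.5},
  {"translation": [11.1, -8.4, -1], "delta_rot": [0.05, -0.1, 0.19], "jaw": 8.5},
  {"translation": [14.8, -11.2, -1], "delta_rot": [0.07, -0.14, 0.26], "jaw": 8.5},
  {"translation": [18.5, -14, -1], "delta_rot": [0.09, -0.17, 0.32], "jaw": 8.5},
  {"translation": [22.2, -16.8, -1], "delta_rot": [0.1, -0.21, 0.39], "jaw": 8.5},
  {"translation": [26, -19.5, -1], "delta_rot": [0.12, -0.24, 0.45], "jaw": 8.5},
  {"translation": [29.5, -22, -1], "delta_rot": [0.14, -0.27, 0.51], "jaw": 8.5},
])

```text
time: 0.9
tool_pos: [0.3987, -0.3024, 0.255]
tool_rot: [-0.049, 0.982, -0.112, -0.142]
contact_force: [0.8, -0.5, -0.4]
gripper_width: 0.997
grasp_force: 0.0
```

```bash
python3 - <<'E'
from h import *
g=loc(-6.5,1,51); go(g+n*.09,tool(-xs,-n)); print(state()["joint_pos"])
E
```

```text
cm [ 12.13 -25.65   1.84] rot [ 0.102 -0.211  0.397] deg 26.5
[-0.75036922 -0.05655903  1.72598617 -0.09043375  1.76110603  1.04411309]
```

Call:
send_rows([
  {"translation": [1.7, -3.5, 0.3], "delta_rot": [0.015, -0.03, 0.06], "jaw": 8.5},
  {"translation": [3.4, -7, 0.5], "delta_rot": [0.03, -0.06, 0.115], "jaw": 8.5},
  {"translation": [5.1, -10.7, 0.8], "delta_rot": [0.04, -0.09, 0.17], "jaw": 8.5},
  {"translation": [6.8, -14.4, 1], "delta_rot": [0.06, -0.12, 0.23], "jaw": 8.5},
  {"translation": [8.6, -18.1, 1.3], "delta_rot": [0.07, -0.15, 0.28], "jaw": 8.5},
  {"translation": [10.3, -21.8, 1.6], "delta_rot": [0.085, -0.18, 0.34], "jaw": 8.5},
  {"translation": [12.1, -25.6, 1.8], "delta_rot": [0.1, -0.21, 0.4], "jaw": 8.5},
  {"translation": [12.1, -25.6, 1.8], "delta_rot": [0.1, -0.21, 0.4], "jaw": 8.5},
])

```text
time: 1.7
tool_pos: [0.5669, -0.0754, 0.2175]
tool_rot: [-0.08, 0.917, -0.303, -0.246]
contact_force: [0.1, -0.7, -0.1]
gripper_width: 0.997
grasp_force: 0.0
```

```bash
python3 - <<'E'
from h import *
g=loc(-6.5,1,51); go(g,tool(-xs,-n)); print(state()["joint_pos"])
f=grab_frame("scene"); cv2.imwrite("pics/s1.png",cv2.resize(f["pixels"][100:260,220:420],(750,600),interpolation=cv2.INTER_CUBIC))
E
```

```text
cm [0.02 0.02 8.83] rot [0.004 0.    0.002] deg 0.2
[-0.33245721  0.24751966  1.50438333  0.15750853  1.88972676  1.88871167]
```

View pics/s1.png

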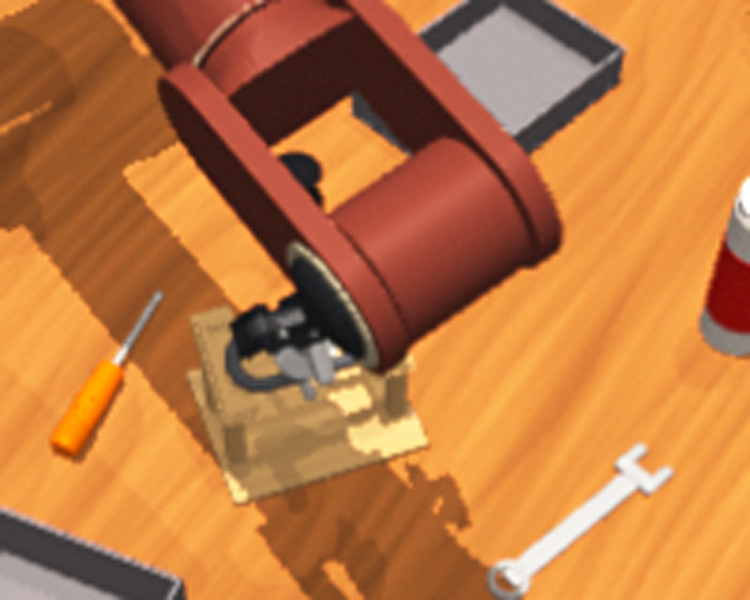

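The gripper stands over the handle, at crop (300,350). The wrist hides part of it, and nothing else is in the way. I'll go down and close.

Call:
send_rows([
  {"translation": [0, 0, 2], "delta_rot": [0, 0, 0], "jaw": 8.5},
  {"translation": [0, 0, 4], "delta_rot": [0, 0, 0], "jaw": 8.5},
  {"translation": [0, 0, 6], "delta_rot": [0, 0, 0], "jaw": 7},
  {"translation": [0, 0, 7.5], "delta_rot": [0, 0, 0], "jaw": 6},
  {"translation": [0, 0, 8.8], "delta_rot": [0, 0, 0], "jaw": 5},
  {"translation": [0, 0, 8.8], "delta_rot": [0, 0, 0], "jaw": 3},
  {"translation": [0, 0, 8.8], "delta_rot": [0, 0, 0], "jaw": 1},
  {"translation": [0, 0, 8.8], "delta_rot": [0, 0, 0], "jaw": 0},
])

```text
time: 2.55
tool_pos: [0.5317, -0.0531, 0.1443]
tool_rot: [-0.08, 0.917, -0.305, -0.243]
contact_force: [0.8, -0.2, -2.9]
gripper_width: 0.149
grasp_force: 60.7
```

Call:
send_rows([
  {"translation": [0, 0, 0], "delta_rot": [0, 0, 0], "jaw": 0},
  {"translation": [0, 0, 0], "delta_rot": [0, 0, 0], "jaw": 0},
  {"translation": [0, 0, 0], "delta_rot": [0, 0, 0], "jaw": 0},
  {"translation": [0, 0, 0], "delta_rot": [0, 0, 0], "jaw": 0},
  {"translation": [0, 0, 0], "delta_rot": [0, 0, 0], "jaw": 0},
  {"translation": [0, 0, 0], "delta_rot": [0, 0, 0], "jaw": 0},
  {"translation": [0, 0, 0], "delta_rot": [0, 0, 0], "jaw": 0},
  {"translation": [0, 0, 0], "delta_rot": [0, 0, 0], "jaw": 0},
])

```text
time: 3.35
tool_pos: [0.5316, -0.0531, 0.1441]
tool_rot: [-0.08, 0.917, -0.305, -0.243]
contact_force: [3.9, -3.3, 2.1]
gripper_width: 0.147
grasp_force: 61.7
```

Call:
send_rows([
  {"translation": [0, 0, -0.2], "delta_rot": [0, 0, 0], "jaw": 0},
  {"translation": [0, 0, -0.4], "delta_rot": [0, 0, 0], "jaw": 0},
  {"translation": [0, 0, -0.6], "delta_rot": [0, 0, 0], "jaw": 0},
  {"translation": [0, 0, -0.6], "delta_rot": [0, 0, 0], "jaw": 0},
  {"translation": [0, 0, -0.6], "delta_rot": [0, 0, 0], "jaw": 0},
  {"translation": [0, 0, -0.6], "delta_rot": [0, 0, 0], "jaw": 0},
  {"translation": [0, 0, -0.6], "delta_rot": [0, 0, 0], "jaw": 0},
  {"translation": [0, 0, -0.6], "delta_rot": [0, 0, 0], "jaw": 0},
])

```text
time: 4.15
tool_pos: [0.533, -0.0544, 0.1486]
tool_rot: [-0.08, 0.917, -0.305, -0.244]
contact_force: [-0.0, -0.1, -2.4]
gripper_width: 0.152
grasp_force: 60.6
```

```bash
python3 - <<'E'
from h import *
s=state(); print(s["contact_force"].round(1),((s["tool_pos"]-o)@F.T*1000).round(1),s["joint_pos"].round(3))
E
```

```text
[-0.  -0.1 -2.4] [-6.4  4.  59.8] [-0.319  0.226  1.65   0.159  1.761  1.885]
```

Call:
send_rows([
  {"translation": [0, 0, 0], "delta_rot": [0, 0, -0.1], "jaw": 0},
  {"translation": [0, 0, 0], "delta_rot": [0, 0, -0.2], "jaw": 0},
  {"translation": [0, 0, 0], "delta_rot": [0, 0, -0.3], "jaw": 0},
  {"translation": [0, 0, 0], "delta_rot": [0, 0, -0.4], "jaw": 0},
  {"translation": [0, 0, 0], "delta_rot": [0, 0, -0.5], "jaw": 0},
  {"translation": [0, 0, 0], "delta_rot": [0, 0, -0.6], "jaw": 0},
  {"translation": [0, 0, 0], "delta_rot": [0, 0, -0.7], "jaw": 0},
  {"translation": [0, 0, 0], "delta_rot": [0, 0, -0.8], "jaw": 0},
])

```text
time: 4.95
tool_pos: [0.5331, -0.0545, 0.1486]
tool_rot: [-0.169, 0.963, 0.078, -0.193]
contact_force: [0.6, -0.3, -3.8]
gripper_width: 0.149
grasp_force: 60.6
```

Call:
send_rows([
  {"translation": [0, 0, 0], "delta_rot": [0, 0, -0.1], "jaw": 0},
  {"translation": [0, 0, 0], "delta_rot": [0, 0, -0.2], "jaw": 0},
  {"translation": [0, 0, 0], "delta_rot": [0, 0, -0.3], "jaw": 0},
  {"translation": [0, 0, 0], "delta_rot": [0, 0, -0.4], "jaw": 0},
  {"translation": [0, 0, 0], "delta_rot": [0, 0, -0.5], "jaw": 0},
  {"translation": [0, 0, 0], "delta_rot": [0, 0, -0.6], "jaw": 0},
  {"translation": [0, 0, 0], "delta_rot": [0, 0, -0.7], "jaw": 0},
  {"translation": [0, 0, 0], "delta_rot": [0, 0, -0.77], "jaw": 0},
])

```text
time: 5.75
tool_pos: [0.5331, -0.0544, 0.1486]
tool_rot: [-0.229, 0.864, 0.434, -0.116]
contact_force: [-0.3, -0.1, -3.1]
gripper_width: 0.148
grasp_force: 60.6
```

```bash
python3 - <<'E'
from h import *
s=state(); print(s["contact_force"].round(1),s["ft_torque"].round(2),((s["tool_pos"]-o)@F.T*1000).round(1),s["joint_pos"].round(3))
go(s["tool_pos"],tool(-ys,-n),s);go(s["tool_pos"],tool(ys,-n),s)
f=grab_frame("top"); cv2.imwrite("pics/t1.png",cv2.resize(f["pixels"][150:290,240:410],(728,600),interpolation=cv2.INTER_CUBIC))
E
```

```text
[-0.3 -0.1 -3.1] [-0.31 -0.45 -0.05] [-6.5  3.9 59.9] [-0.319  0.226  1.65   0.159  1.761  0.311]
cm [0. 0. 0.] rot [0.004 0.002 0.002] deg 0.3
cm [0. 0. 0.] rot [-3.00e-03  6.00e-03 -3.14e+00] deg 179.9
```

View pics/t1.png

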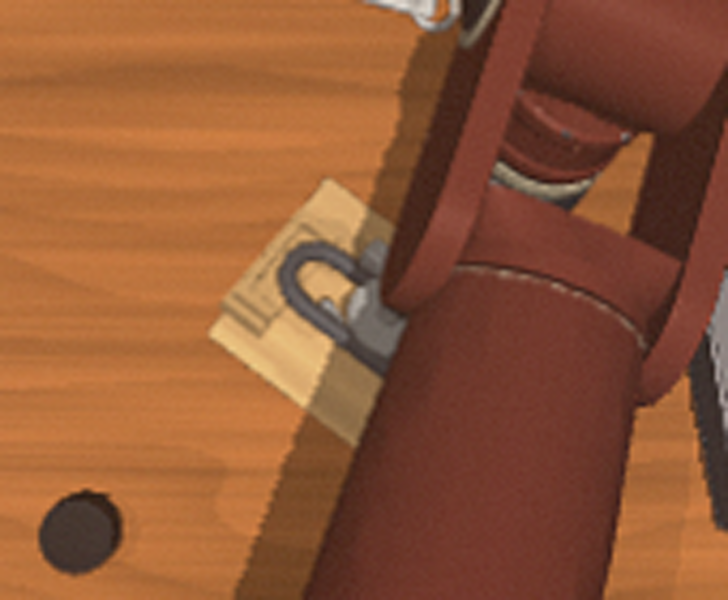

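The hook has turned: a claw tip shows inside the opening at crop (325,305), and the link is still seated. I'll lift along the normal.

Call:
send_rows([
  {"translation": [0, 0, -0.4], "delta_rot": [0, 0, 0], "jaw": 0},
  {"translation": [0, 0, -0.8], "delta_rot": [0, 0, 0], "jaw": 0},
  {"translation": [0, 0, -1.2], "delta_rot": [0, 0, 0], "jaw": 0},
  {"translation": [0, 0, -1.6], "delta_rot": [0, 0, 0], "jaw": 0},
  {"translation": [0, 0, -2], "delta_rot": [0, 0, 0], "jaw": 0},
  {"translation": [0, 0, -2.4], "delta_rot": [0, 0, 0], "jaw": 0},
  {"translation": [0, 0, -2.6], "delta_rot": [0, 0, 0], "jaw": 0},
  {"translation": [0, 0, -2.6], "delta_rot": [0, 0, 0], "jaw": 0},
])

```text
time: 6.6
tool_pos: [0.5438, -0.0623, 0.1716]
tool_rot: [-0.229, 0.864, 0.432, -0.116]
contact_force: [-0.8, -1.1, -2.9]
gripper_width: 0.146
grasp_force: 60.5
```

Only the hook's weight, so it's free.

Call:
send_rows([
  {"translation": [0, 0, -0.6], "delta_rot": [0, 0, 0], "jaw": 0},
  {"translation": [0, 0, -1.2], "delta_rot": [0, 0, 0], "jaw": 0},
  {"translation": [0, 0, -1.8], "delta_rot": [0, 0, 0], "jaw": 0},
  {"translation": [0, 0, -2.6], "delta_rot": [0, 0, 0], "jaw": 0},
  {"translation": [0, 0, -3.6], "delta_rot": [0, 0, 0], "jaw": 0},
  {"translation": [0, 0, -5], "delta_rot": [0, 0, 0], "jaw": 0},
  {"translation": [0, 0, -6.5], "delta_rot": [0, 0, 0], "jaw": 0},
  {"translation": [0, 0, -8], "delta_rot": [0, 0, 0], "jaw": 0},
])

```text
time: 7.4
tool_pos: [0.5761, -0.0863, 0.2422]
tool_rot: [-0.229, 0.864, 0.432, -0.116]
contact_force: [0.5, 0.5, -3.4]
gripper_width: 0.146
grasp_force: 60.5
```

```bash
python3 - <<'E'
from h import *
s=state(); print(s["contact_force"].round(1),s["joint_pos"].round(3),s["tool_pos"])
f=grab_frame("scene"); cv2.imwrite("pics/s2.png",cv2.resize(f["pixels"][120:270,200:400],(800,600),interpolation=cv2.INTER_CUBIC))
E
```

```text
[ 0.5  0.5 -3.4] [-0.343  0.252  1.456  0.155  1.93   0.318] [ 0.57614913 -0.08634369  0.24218449]
```

View pics/s2.png

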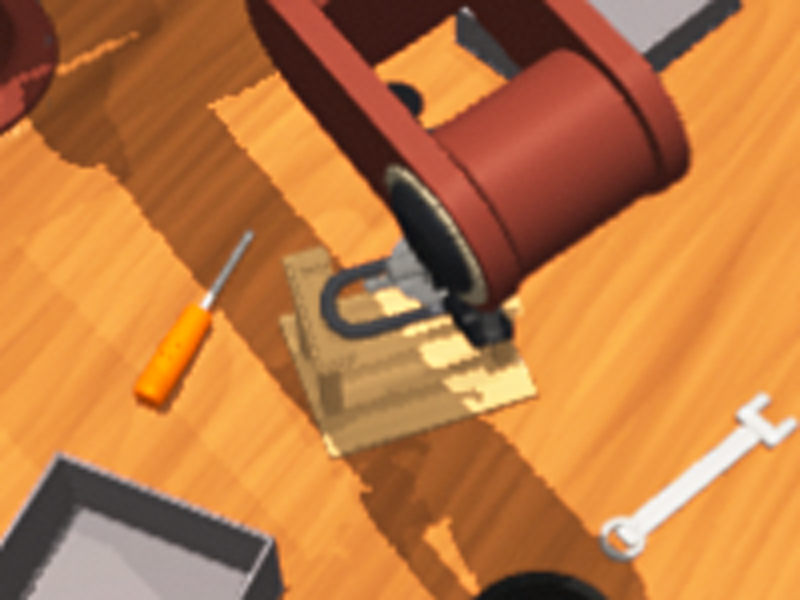

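The link is still in the stand, its left end at crop (350,295), and the hook hangs clear. Next is the square bin.

```bash
python3 - <<'E'
from h import *
go([.478,-.327,.23],tool(-ys,-n)); go([.478,-.327,.095],tool(-ys,-n))
E
```

```text
cm [-25.16   6.31  -1.85] rot [ 0.009  0.    -0.001] deg 0.5
cm [-25.15  12.96   9.9 ] rot [ 0.009  0.    -0.001] deg 0.5
```

Call:
send_rows([
  {"translation": [-3.5, 0.8, -0.3], "delta_rot": [0, 0, 0], "jaw": 0},
  {"translation": [-7.5, 1.8, -0.6], "delta_rot": [0, 0, 0], "jaw": 0},
  {"translation": [-11.5, 2.9, -0.9], "delta_rot": [0, 0, 0], "jaw": 0},
  {"translation": [-15.5, 3.9, -1.2], "delta_rot": [0, 0, 0], "jaw": 0},
  {"translation": [-19.5, 4.9, -1.5], "delta_rot": [0, 0, 0], "jaw": 0},
  {"translation": [-22.5, 5.6, -1.7], "delta_rot": [0, 0, 0], "jaw": 0},
  {"translation": [-25.1, 6.3, -1.8], "delta_rot": [0, 0, 0], "jaw": 0},
  {"translation": [-25.1, 6.3, -1.8], "delta_rot": [0, 0, 0], "jaw": 0},
])

```text
time: 8.25
tool_pos: [0.4746, -0.3278, 0.2255]
tool_rot: [-0.229, 0.865, 0.43, -0.116]
contact_force: [-0.5, 0.2, -3.5]
gripper_width: 0.146
grasp_force: 60.6
```

```bash
python3 - <<'E'
from h import *
go([.478,-.327,.097],tool(-ys,-n)); print(state()["joint_pos"].round(2))
f=grab_frame("scene"); cv2.imwrite("pics/s3.png",cv2.resize(f["pixels"][180:330,130:330],(800,600),interpolation=cv2.INTER_CUBIC))
P=cloud(f);I=P.reshape(-1,3);m=(f["range_z"].ravel()>0)&(np.hypot(I[:,0]-.44,I[:,1]+.30)<.06)&(I[:,2]>.09)&(I[:,2]<.22)
print(m.sum(), I[m][:,2].min() if m.any() else None)
E
```

```text
cm [ 0.31  6.57 11.04] rot [ 0.004  0.001 -0.006] deg 0.4
[-0.72  0.28  1.45 -0.04  1.93 -0.07]
4 0.15622501704721836
```

View pics/s3.png

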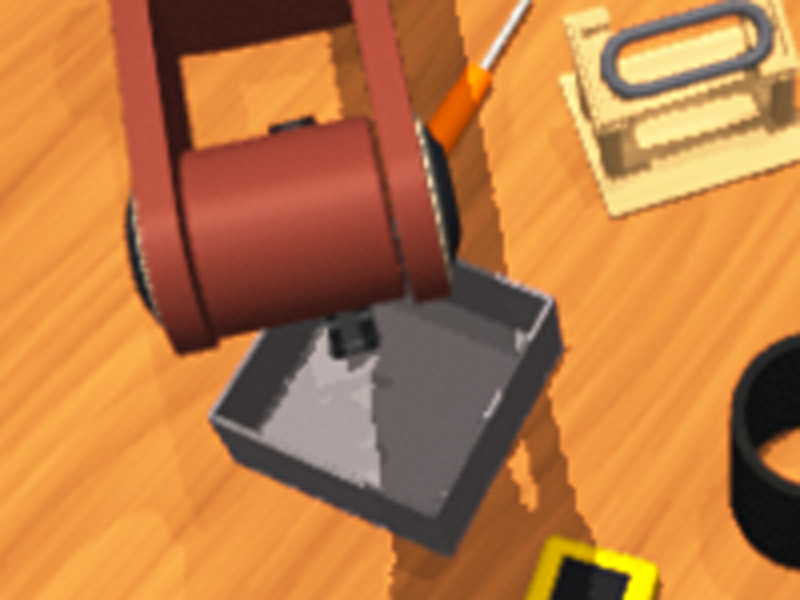

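The gripper is over the bin (finger at crop (350,340)), and the link lies alone in the stand at (690,45). Next I lower straight down.

Call:
send_rows([
  {"translation": [0, 1.2, 2], "delta_rot": [0, 0, 0], "jaw": 0},
  {"translation": [0.1, 2.4, 4], "delta_rot": [0, 0, 0], "jaw": 0},
  {"translation": [0.2, 3.6, 6], "delta_rot": [0, 0, 0], "jaw": 0},
  {"translation": [0.3, 4.8, 8], "delta_rot": [0, 0, 0], "jaw": 0},
  {"translation": [0.3, 5.7, 9.5], "delta_rot": [0, 0, 0], "jaw": 0},
  {"translation": [0.3, 6.2, 10.4], "delta_rot": [0, 0, 0], "jaw": 0},
  {"translation": [0.3, 6.5, 10.9], "delta_rot": [0, 0, 0], "jaw": 0},
  {"translation": [0.3, 6.5, 10.9], "delta_rot": [0, 0, 0], "jaw": 0},
])

```text
time: 9.1
tool_pos: [0.4793, -0.3239, 0.0985]
tool_rot: [-0.23, 0.864, 0.432, -0.116]
contact_force: [0.3, -0.8, -3.2]
gripper_width: 0.151
grasp_force: 60.5
```

Call:
send_rows([
  {"translation": [0, 0, 0], "delta_rot": [0, 0, 0], "jaw": 0},
  {"translation": [0, 0, 0], "delta_rot": [0, 0, 0], "jaw": 0},
  {"translation": [0, 0, 0], "delta_rot": [0, 0, 0], "jaw": 2},
  {"translation": [0, 0, 0], "delta_rot": [0, 0, 0], "jaw": 3},
  {"translation": [0, 0, 0], "delta_rot": [0, 0, 0], "jaw": 4.5},
  {"translation": [0, 0, 0], "delta_rot": [0, 0, 0], "jaw": 6},
  {"translation": [0, 0, 0], "delta_rot": [0, 0, 0], "jaw": 6},
  {"translation": [0, 0, 0], "delta_rot": [0, 0, 0], "jaw": 6},
])

```text
time: 9.9
tool_pos: [0.4794, -0.3242, 0.0988]
tool_rot: [-0.229, 0.864, 0.432, -0.116]
contact_force: [0.7, -0.9, 0.7]
gripper_width: 0.702
grasp_force: 0.5
```

Now I retract along the normal.

Call:
send_rows([
  {"translation": [0, 0, -0.8], "delta_rot": [0, 0, 0], "jaw": 6},
  {"translation": [0, 0, -1.6], "delta_rot": [0, 0, 0], "jaw": 6},
  {"translation": [0, 0, -2.5], "delta_rot": [0, 0, 0], "jaw": 6.5},
  {"translation": [0, 0, -4], "delta_rot": [0, 0, 0], "jaw": 7},
  {"translation": [0, 0, -6], "delta_rot": [0, 0, 0], "jaw": 8},
  {"translation": [0, 0, -8.5], "delta_rot": [0, 0, 0], "jaw": 8.5},
  {"translation": [0, 0, -11.5], "delta_rot": [0, 0, 0], "jaw": 8.5},
  {"translation": [0, 0, -15], "delta_rot": [0, 0, 0], "jaw": 8.5},
])

```text
time: 10.7
tool_pos: [0.5395, -0.3687, 0.2303]
tool_rot: [-0.23, 0.864, 0.432, -0.116]
contact_force: [1.0, -0.9, -0.0]
gripper_width: 0.992
grasp_force: 0.0
```

```bash
cat > m3.py <<'E'
from h import *
f=grab_frame("scene"); T=grab_frame("top"); np.savez("scene1.npz",**f); np.savez("top1.npz",**T)
cv2.imwrite("pics/s4.png",np.hstack([cv2.resize(f["pixels"][160:330,170:350],(400,380)),cv2.resize(T["pixels"][170:290,270:490],(400,380))]))
for f in (f,T):
    P=cloud(f).reshape(-1,3);hsv=cv2.cvtColor(f["pixels"],cv2.COLOR_BGR2HSV).reshape(-1,3).astype(int);Q=(P-o)@F.T*1000
    m=(f["range_z"].ravel()>0)&(abs(Q)<[60,90,14]).all(1)&(hsv[:,1]<90)&(hsv[:,2]<130)&(Q[:,2]>-2)
    q=Q[m];print("link",len(q),cv2.minAreaRect(q[:,:2].astype(np.float32)),np.percentile(q[:,2],[5,50,95]).round(1))
E
python3 m3.py
```

```text
link 255 ((-6.350456237792969, -2.5865516662597656), (122.44017028808594, 47.57183837890625), 89.21714782714844) [ 3.4  7.  10.3]
link 424 ((-3.6760501861572266, -1.0573196411132812), (49.86690139770508, 123.87958526611328), 0.03222130984067917) [2.2 6.2 8.6]
```

View pics/s4.png

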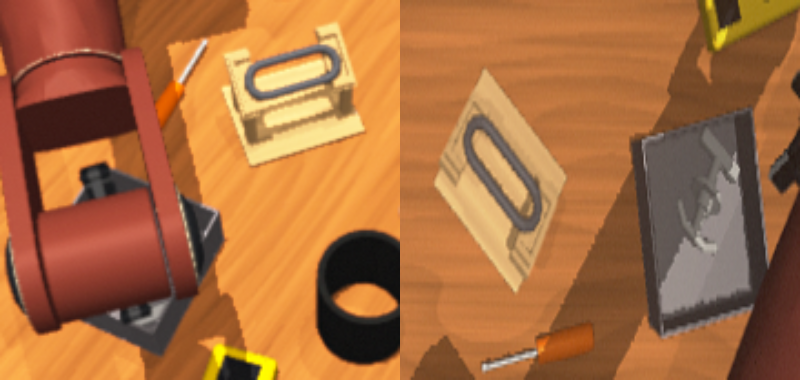

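The hook lies wholly inside the square bin, at right crop (705,190). The link is still seated in the stand at (500,170).

```bash
python3 - <<'E'
from h import *
go(loc(-5,-1.8,90),tool(-ys,-n))
E
```

```text
cm [ 25.39 -13.09  14.11] rot [ 0.015  0.003 -0.002] deg 0.9
```

Call:
send_rows([
  {"translation": [4, -2, 0.5], "delta_rot": [0, 0, 0], "jaw": 8.5},
  {"translation": [8, -4.1, 2], "delta_rot": [0, 0, 0], "jaw": 8.5},
  {"translation": [12, -6.2, 4], "delta_rot": [0, 0, 0], "jaw": 8.5},
  {"translation": [16, -8.2, 6], "delta_rot": [0, 0, 0], "jaw": 8.5},
  {"translation": [20, -10.3, 8.3], "delta_rot": [0, 0, 0], "jaw": 8.5},
  {"translation": [23.5, -12.1, 10.5], "delta_rot": [0.015, 0, 0], "jaw": 8.5},
  {"translation": [25.4, -13.1, 12.5], "delta_rot": [0.015, 0, 0], "jaw": 8.5},
  {"translation": [25.4, -13.1, 14], "delta_rot": [0.015, 0, 0], "jaw": 8.5},
])

```text
time: 11.6
tool_pos: [0.5444, -0.0527, 0.1717]
tool_rot: [-0.236, 0.862, 0.433, -0.12]
contact_force: [-0.7, -0.0, -0.0]
gripper_width: 0.995
grasp_force: 0.0
```

```bash
python3 - <<'E'
from h import *
go(loc(-5,-1.8,-2),tool(-ys,-n))
E
```

```text
cm [-0.21  0.41  8.58] rot [-0.011  0.003  0.002] deg 0.7
```

Call:
send_rows([
  {"translation": [-0.2, 0.4, 1.5], "delta_rot": [-0.01, 0, 0], "jaw": 8.5},
  {"translation": [-0.2, 0.4, 3], "delta_rot": [-0.01, 0, 0], "jaw": 8.5},
  {"translation": [-0.2, 0.4, 4.5], "delta_rot": [-0.01, 0, 0], "jaw": 8.5},
  {"translation": [-0.2, 0.4, 5.5], "delta_rot": [-0.01, 0, 0], "jaw": 8.5},
  {"translation": [-0.2, 0.4, 6.5], "delta_rot": [-0.01, 0, 0], "jaw": 8.5},
  {"translation": [-0.2, 0.4, 7.5], "delta_rot": [-0.01, 0, 0], "jaw": 8.5},
  {"translation": [-0.2, 0.4, 8.3], "delta_rot": [-0.01, 0, 0], "jaw": 8.5},
  {"translation": [-0.2, 0.4, 8.6], "delta_rot": [-0.01, 0, 0], "jaw": 8.5},
])

```text
time: 12.4
tool_pos: [0.5103, -0.0327, 0.095]
tool_rot: [-0.232, 0.864, 0.432, -0.118]
contact_force: [0.4, 0.5, -0.2]
gripper_width: 0.994
grasp_force: 0.0
```

```bash
python3 - <<'E'
from h import *
go(loc(-5,-1.8,-2),tool(-ys,-n)); s=state(); print(s["contact_force"],((s["tool_pos"]-o)@F.T*1000).round(1))
E
```

```text
cm [ 0.2  -0.12 -0.02] rot [-0.002  0.002 -0.002] deg 0.2
[ 0.36319554  0.51211981 -0.19365818] [-6.2  0.2 -2.2]
```

Good. Close.

Call:
send_rows([
  {"translation": [0, -0.1, 0], "delta_rot": [0, 0, 0], "jaw": 7},
  {"translation": [0, -0.1, 0], "delta_rot": [0, 0, 0], "jaw": 6},
  {"translation": [0, -0.1, 0], "delta_rot": [0, 0, 0], "jaw": 5},
  {"translation": [0, -0.1, 0], "delta_rot": [0, 0, 0], "jaw": 3},
  {"translation": [0, -0.1, 0], "delta_rot": [0, 0, 0], "jaw": 3},
  {"translation": [0, -0.1, 0], "delta_rot": [0, 0, 0], "jaw": 3},
  {"translation": [0, -0.1, 0], "delta_rot": [0, 0, 0], "jaw": 3},
  {"translation": [0, -0.1, 0], "delta_rot": [0, 0, 0], "jaw": 3},
])

```text
time: 13.2
tool_pos: [0.5112, -0.0329, 0.0971]
tool_rot: [-0.231, 0.864, 0.432, -0.116]
contact_force: [2.7, -2.4, 5.4]
gripper_width: 0.584
grasp_force: 62.0
```

Call:
send_rows([
  {"translation": [0, 0, -0.3], "delta_rot": [0, 0, 0], "jaw": 3},
  {"translation": [0, 0, -0.7], "delta_rot": [0, 0, 0], "jaw": 3},
  {"translation": [0, 0, -1.3], "delta_rot": [0, 0, 0], "jaw": 3},
  {"translation": [0, 0, -2], "delta_rot": [0, 0, 0], "jaw": 3},
  {"translation": [0, 0, -3], "delta_rot": [0, 0, 0], "jaw": 3},
  {"translation": [0, 0, -4.5], "delta_rot": [0, 0, 0], "jaw": 3},
  {"translation": [0, 0, -6.5], "delta_rot": [0, 0, 0], "jaw": 3},
  {"translation": [0, 0, -9], "delta_rot": [0, 0, 0], "jaw": 3},
])

```text
time: 14.0
tool_pos: [0.5467, -0.0597, 0.1751]
tool_rot: [-0.232, 0.864, 0.432, -0.118]
contact_force: [-0.2, 0.4, -4.0]
gripper_width: 0.584
grasp_force: 62.5
```

```bash
python3 - <<'E'
from h import *
z=np.array([0,0,-1.]);b=np.radians(78)
r=tool(np.array([np.cos(b),np.sin(b),0]),z); s=state(); print(s["joint_pos"].round(2))
go([.452,.353,.2],r,s)
E
```

```text
[-0.32  0.23  1.59  0.16  1.81  0.32]
cm [ 27.35 -29.24  13.99] rot [-0.518 -0.111 -0.424] deg 38.9
```

Call:
send_rows([
  {"translation": [0, -2, -3.5], "delta_rot": [0, 0, 0], "jaw": 3},
  {"translation": [3, -5.5, -1.5], "delta_rot": [-0.06, -0.013, -0.05], "jaw": 3},
  {"translation": [6, -9, 0.5], "delta_rot": [-0.12, -0.026, -0.1], "jaw": 3},
  {"translation": [9, -12, 2.2], "delta_rot": [-0.18, -0.038, -0.15], "jaw": 3},
  {"translation": [12, -15, 4], "delta_rot": [-0.24, -0.05, -0.2], "jaw": 3},
  {"translation": [15, -18, 6], "delta_rot": [-0.3, -0.065, -0.25], "jaw": 3},
  {"translation": [18, -21, 7.5], "delta_rot": [-0.36, -0.078, -0.295], "jaw": 3},
  {"translation": [21, -24, 9.2], "delta_rot": [-0.42, -0.09, -0.345], "jaw": 3},
])

```text
time: 14.8
tool_pos: [0.4691, 0.2626, 0.2162]
tool_rot: [-0.043, 0.8, 0.598, -0.021]
contact_force: [1.4, 0.6, -2.5]
gripper_width: 0.583
grasp_force: 62.9
```

```bash
python3 - <<'E'
from h import *
z=np.array([0,0,-1.]);b=np.radians(78)
r=tool(np.array([np.cos(b),np.sin(b),0]),z); s=state(); print(s["joint_pos"].round(2))
go([.452,.353,.15],r,s)
E
```

```text
[ 0.34 -0.1   1.82  0.07  1.49  0.62]
cm [ 8.05 -3.55  7.13] rot [-0.093 -0.022 -0.077] deg 7.1
```

Call:
send_rows([
  {"translation": [2.5, -1.1, 1], "delta_rot": [-0.03, -0.006, -0.025], "jaw": 3},
  {"translation": [5, -2.2, 2.5], "delta_rot": [-0.06, -0.014, -0.05], "jaw": 3},
  {"translation": [7.3, -3.2, 4], "delta_rot": [-0.09, -0.022, -0.077], "jaw": 3},
  {"translation": [8, -3.5, 5.5], "delta_rot": [-0.093, -0.022, -0.077], "jaw": 3},
  {"translation": [8, -3.5, 6.5], "delta_rot": [-0.093, -0.022, -0.077], "jaw": 3},
  {"translation": [8, -3.5, 7.1], "delta_rot": [-0.093, -0.022, -0.077], "jaw": 3},
  {"translation": [8, -3.5, 7.1], "delta_rot": [-0.093, -0.022, -0.077], "jaw": 3},
  {"translation": [8, -3.5, 7.1], "delta_rot": [-0.093, -0.022, -0.077], "jaw": 3},
])

```text
time: 15.6
tool_pos: [0.4531, 0.3498, 0.1489]
tool_rot: [-0.001, 0.778, 0.628, -0.001]
contact_force: [0.4, 0.3, -2.7]
gripper_width: 0.587
grasp_force: 62.9
```

```bash
python3 - <<'E'
from h import *
z=np.array([0,0,-1.]);b=np.radians(78)
r=tool(np.array([np.cos(b),np.sin(b),0]),z); s=state()
go([.452,.353,.024],r,s)
f=grab_frame("scene"); cv2.imwrite("pics/s5.png",cv2.resize(f["pixels"][40:190,260:460],(800,600),interpolation=cv2.INTER_CUBIC))
E
```

```text
cm [ 0.3  -0.13 12.49] rot [-0.004  0.    -0.004] deg 0.3
```

View pics/s5.png

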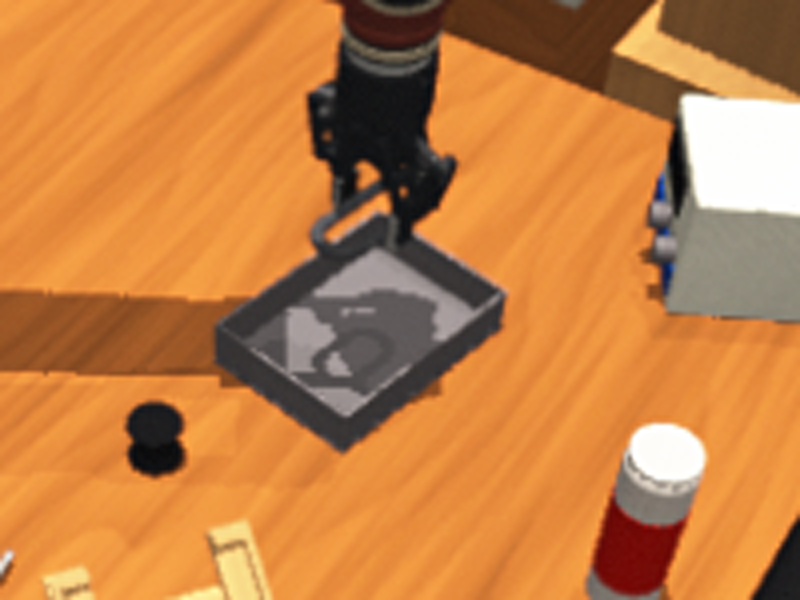

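The link is held level over the long bin, at crop (360,215), and its shadow shows it lined up with the bin. Next I lower it and release.

Call:
send_rows([
  {"translation": [0.2, -0.1, 2], "delta_rot": [0, 0, 0], "jaw": 3},
  {"translation": [0.3, -0.1, 4], "delta_rot": [0, 0, 0], "jaw": 3},
  {"translation": [0.3, -0.1, 6], "delta_rot": [0, 0, 0], "jaw": 3},
  {"translation": [0.3, -0.1, 8], "delta_rot": [0, 0, 0], "jaw": 3},
  {"translation": [0.3, -0.1, 10], "delta_rot": [0, 0, 0], "jaw": 3},
  {"translation": [0.3, -0.1, 11.2], "delta_rot": [0, 0, 0], "jaw": 3},
  {"translation": [0.3, -0.1, 12.2], "delta_rot": [0, 0, 0], "jaw": 3},
  {"translation": [0.3, -0.1, 12.2], "delta_rot": [0, 0, 0], "jaw": 3},
])

```text
time: 16.45
tool_pos: [0.4511, 0.3533, 0.0255]
tool_rot: [-0.002, 0.778, 0.628, -0.002]
contact_force: [0.3, -0.0, -3.3]
gripper_width: 0.585
grasp_force: 62.9
```

Call:
send_rows([
  {"translation": [0, 0, 0], "delta_rot": [0, 0, 0], "jaw": 5.5},
  {"translation": [0, 0, 0], "delta_rot": [0, 0, 0], "jaw": 6.3},
  {"translation": [0, 0, 0], "delta_rot": [0, 0, 0], "jaw": 7},
  {"translation": [0, 0, 0], "delta_rot": [0, 0, 0], "jaw": 7},
  {"translation": [0, 0, 0], "delta_rot": [0, 0, 0], "jaw": 7},
  {"translation": [0, 0, -1], "delta_rot": [0, 0, 0], "jaw": 7},
  {"translation": [0, 0, -2.5], "delta_rot": [0, 0, 0], "jaw": 7},
  {"translation": [0, 0, -5], "delta_rot": [0, 0, 0], "jaw": 7},
])

```text
time: 17.25
tool_pos: [0.4509, 0.3533, 0.0766]
tool_rot: [-0.002, 0.778, 0.629, -0.003]
contact_force: [0.0, 0.0, 0.1]
gripper_width: 0.821
grasp_force: 0.0
```

Call:
send_rows([
  {"translation": [0, 0, -3], "delta_rot": [0, 0, 0], "jaw": 7},
  {"translation": [0, 0, -6], "delta_rot": [0, 0, 0], "jaw": 7},
  {"translation": [0, 0, -10], "delta_rot": [0, 0, 0], "jaw": 7},
  {"translation": [0, 0, -14], "delta_rot": [0, 0, 0], "jaw": 7},
  {"translation": [0, 0, -16], "delta_rot": [0, 0, 0], "jaw": 7},
  {"translation": [0, 0, -16], "delta_rot": [0, 0, 0], "jaw": 7},
  {"translation": [0, 0, -16], "delta_rot": [0, 0, 0], "jaw": 7},
  {"translation": [0, 0, -16], "delta_rot": [0, 0, 0], "jaw": 7},
])

```text
time: 18.05
tool_pos: [0.4516, 0.3532, 0.2349]
tool_rot: [-0.002, 0.778, 0.629, -0.003]
contact_force: [0.5, 0.8, -0.7]
gripper_width: 0.823
grasp_force: 0.0
```

```bash
python3 - <<'E'
from h import *
f=grab_frame("scene"); cv2.imwrite("pics/s6.png",f["pixels"][0:400])
E
```

```text
(no output)
```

View pics/s6.png

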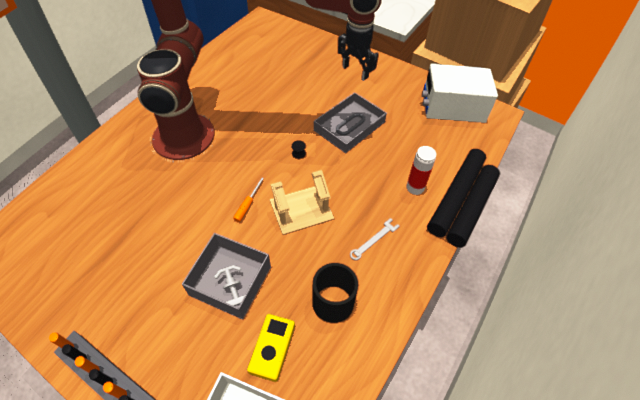

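The hook is in the square bin at (230,283), the link in the long bin at (352,124), and the bystanders look unmoved.

```bash
python3 -c "
from plant import *
print(job_done())"
```

```text
the job is handed in; nothing more can be done
None
```

The job is handed in at about 18 s: the hook is in the square bin, the link is in the long shallow bin, and nothing else on the bench appears to have moved.

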